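Set the throttle of the bench air station and turn the air on

ROBOT

A 7-joint arm with a two-finger parallel gripper is mounted at the origin on a cart in front of the work surface, level with it; the furniture and walls round the work are solid. World frame = base frame: x ahead of the robot, y to its left, z up, the work surface at z = 0. Lengths are in mm, angles in rad, forces in N, time in s.
With the tool pointing down it reaches from about 400 to 900 mm from the base axis. Payload 5.6 kg.
Tool frame: the origin (TCP) lies at the very end of the fingers, on their centre line; the grasp point (between the pads) lies 19 mm behind it; z points along the fingers, y is the line along which they close (so a half turn about z gives the same grasp; the last joint's range is limited). The gripper opens to 92 mm and grips with 3 to 60 N. Pads are 20 mm wide; open, the fingers measure 128 mm over their backs; the gripper's body (75 mm by 189 mm) begins 69 mm behind the grasp point.
Start: joints at [-1.234, 0.468, -0.012, 1.603, 0.006, 1.071, -0.056], TCP at [241.018, 603.671, 214.592] pointing down, gripper open.
Joint ranges: [-2.53, 2.53], [-0.31, 2.02], [-1.57, 1.55], [0.28, 2.44], [-1.29, 4.43], [0.15, 1.84], [-2.92, 2.92]. Speed limits (rad/s): [2.57, 2.57, 3.14, 3.14, 3.14, 3.14, 3.14].

INTERFACE

Orientations are given as a unit quaternion [w, x, y, z].
In Python, from cell import telemetry, read_camera, camera_info, bot, boxes_of gives the robot as it stands. The module is installed in compiled form; this text tells all that it offers.
- The arm moves only by the tool jog_arm, never from a script. Its argument "targets" is a list of rows, each an object with "fingers": the opening, from -1 (shut) to 1 (fully open); "slide": the shift along the tool's x, y, z scaled (see below), a list of three; "turn": the turn about the tool's z scaled (see below). In form: [{"fingers": fingers, "slide": [dx, dy, dz], "turn": turn}, ...]. A call has 1 to 12 rows; each row is the pose to reach, as a shift and turn from the pose commanded when the call began, along the tool's axes at that moment; what a row does not reach only later rows make up. The controller multiplies each number of a shift by 300 mm and each number of a turn by pi/4 rad. A row lasts 1/12 s, in which the tool goes at most 41.7 mm and 7.16 degrees, less where a joint would pass 70% of its speed; a pose out of reach is approached as far as the arm can. A call with a number of a shift or a turn outside -1 to 1 is refused whole. A call with a gripper value outside its range is refused whole. The fingers move at their own pace and stop on an object; the grip force is fixed at half the most. Time passes only in rows, so rows that repeat a pose let the fingers close. It gives the time, the measured TCP pose, the force, the opening and the grip force at its end, in the units of the state.
- telemetry.read_state(): the state, without advancing time (a new reading comes with each control period).
- read_camera(name): name is "side" or "top"; returns (picture, depth): 480x640x3 uint8, red, green, blue; 480x640 float32, mm along the optical axis (not along the pixel's ray), 0 where there is no reading.
- camera_info(name): a dict with "intrinsics" (3x3 intrinsics, pixels), "extrinsics" (4x4, takes a point from camera to world coordinates). Camera axes: x right, y down, z forward; pixel columns grow to the right and rows downward; lengths in mm; the calibration is good to about 2 mm. A picture is of the moment at which its call begins. camera_info takes no time and is no camera call.
- bot.job_done(): hands the job in; it is judged then, once.
Trained networks look in the newest picture that a camera, given by its name, has taken for a name from the list of things; names that differ only in an ending like _2 or _b are one class to them, and where a whole thing is asked for, a point or a joint stands for the part that bears it (a point fixed in the world has none). Each returns a list of dicts, best first, with "p" (0 to 1); they miss things now and then, are a little off and sometimes report something else, mostly with a low value. They report only what shows in the picture. A call takes as long as a camera call. They do not tell look-alikes from the thing itself.
- boxes_of(label, camera): "position" ([column, row] in pixels, amid what is visible of it).
The state is a dict: "time_s": time; "joint_pos": joint angles; "qd": joint speeds; "joint_efforts": joint torques, N m; "position": TCP position; "tool_rot": TCP orientation; "force": force on the tool from outside, world axes, zero at the start; "wrist_torque": the same for the moment, N m; "finger_gap": finger opening in mm; "grip_force": force on a finger pad.
Only numpy, scipy, OpenCV 4.12 (cv2) and the standard library are available. Lean on these libraries where they do the work, as an engineer would, in place of code of your own. Each camera call takes 0.05 s, during which the arm holds its last target. There are 200 camera calls.

TASK

Get the bench air station ready: while the air is still shut off, turn the black bar handle of the throttle valve clockwise until you feel it come home on its seat, without forcing it, and back it off a quarter of a turn from there. Then turn the air on by swinging the red lever all the way open until it lies along the pipe; first move the bottle that stands in its way, so that the lever hits none of the bottles. All bottles must stay on their feet and end up standing upright on the bench.

Things in the scene. Friction and masses are not known exactly. Their poses are not given: they have to be found in the camera images.
- air_station: Fixed station: grey plate 70 x 335 x 8 mm, pipe along its y axis 55 mm over the bench. Origin under the plate's middle, at bench height, z up; at yaw 0 x points away from the robot, y left. Along y: elbow -145 mm, valve with red lever -80, gauge +5 (54 mm wide, top 122 mm over the bench), throttle with black bar handle +88, coupler to +186. All but the lever lies within 35 mm of x = 0.
- throttle (a joint): Opening of the throttle handle, rad: 0 when the needle touches its seat; grows counterclockwise seen from above (1.57 = a quarter turn). It turns with 0.06 Nm; the seat yields about 12 Nm per rad below 0, and more than 0.85 Nm (below -0.07) damages it. Where the handle points when seated differs every time.
- throttle_grip (a point): Middle of the black bar handle, on its vertical turning axis, 122 mm over the bench; x runs along the bar to the end with the white line. The bar is 56 mm long, 14 mm wide, 21 mm high (top 133 mm over the bench), with a round boss of 21 mm diameter in the middle. Below it are only a thin stem and a nut (27 mm wide, top 95 mm over the bench).
- air_lever (a joint): Angle of the red lever, rad: 0 shut (across the pipe, pointing to the station's -x, towards the robot), 1.571 fully open at its stop (along the pipe, pointing to the station's -y). Grows counterclockwise seen from above about the vertical axis at the station's x = 0, y = -80 mm; stays where it is left; turns with 0.25 Nm.
- lever_grip (a point): Middle of the lever's red sleeve, 105 mm from the lever's vertical axis and 112 mm over the bench; x points along the lever to its axis. The sleeve is 20 mm wide, 11 mm high and reaches from 54 to 145 mm from the axis; under it are 40 mm of free height over the pipe.
- lube_red: Red bottle with a red cap, 44 mm diameter, 140 mm tall; the cap is 28 mm in diameter from 122 to 140 mm height. Its origin is the centre of its underside, z up. One of the three bottles stands in the swing of the lever, the two others beside and behind the station.
- oil_amber: Dark red bottle with a bright red cap, 48 mm diameter, 170 mm tall; the cap is 28 mm in diameter from 152 to 170 mm height. Its origin is the centre of its underside, z up. One of the three bottles stands in the swing of the lever, the two others beside and behind the station.
- sealant: Teal bottle with a black cap, 60 mm diameter, 165 mm tall; the cap is 28 mm in diameter from 142 to 165 mm height. Its origin is the centre of its underside, z up. One of the three bottles stands in the swing of the lever, the two others beside and behind the station.
- ratchet: Ratchet with a blue grip lying in front of the station, 202 x 37 x 36 mm, its length along its own x, origin under its middle. A bystander: a bottle cannot stand on it.
Not all that is in view belongs to the job. What is shaped like the sealant but yellow is not meant. Of the things that look like the lube_red, take the one that is farthest from the robot's base at the start.

How it is judged (in metres and radians):
On the way, in this order (a step that is already met when the one before it is completed fails the run):
1. the throttle is turned home on its seat while the air is shut off (value of joint throttle below 0.02 rad and value of joint air_lever below 0.3 rad), for 0.05 s.
2. the throttle rests a quarter turn open while the air is still shut off (value of joint throttle between 1.41 and 1.73 rad and value of joint air_lever below 0.3 rad), for 0.3 s.
3. the lever is swung fully open (value of joint air_lever above 1.49 rad), for 0.2 s.
At the end, for the whole second after the job is handed in: The throttle is a quarter turn (1.57 rad, within 0.16 rad) open from its seat, the lever is within 0.08 rad of its open stop, and all three bottles stand still and upright on the bench (value of joint throttle between 1.41 and 1.73 rad and value of joint air_lever above 1.49 rad and angle between each of lube_red, oil_amber, sealant's own z axis and vertical below 0.1 rad and height (world z) of lube_red between -0.006 and 0.006 m and linear speed of each of lube_red, oil_amber, sealant below 0.03 m/s and height (world z) of oil_amber between -0.006 and 0.006 m and height (world z) of sealant between -0.006 and 0.006 m); the robot touches nothing.
It fails at once if the throttle is forced into its seat (turned more than 0.07 rad past first touch, about 0.85 Nm) (value of joint throttle below -0.07 rad).
It fails at once if the lever hits a bottle (more than 1.5 N) (contact force between air_lever and lube_red above 1.5 N or contact force between air_lever and oil_amber above 1.5 N or contact force between air_lever and sealant above 1.5 N).
It fails at once if a bottle is tipped over (more than 0.6 rad) (angle between any of lube_red, oil_amber, sealant's own z axis and vertical above 0.6 rad).
It also fails if it takes over 72 s, if anything falls off the work surface, if the arm or the gripper's body presses on something with over 40 N, if the wrist force passes 120 N, or if a joint passes its speed limit or range.

## Working session

There is one attempt and no reset: what is moved stays moved. The work goes in short steps, Python scripts to look and compute and a tool call to move; the robot and the scene stay as the last step left them, time stands still between calls to the robot, and variables do not carry over. Pictures are saved under pics/ and viewed, at most 10 in all, crops included, and the job is handed in when it is done.

Besides the shell and the picture viewer there is one more tool, called after ">>>" as name([rows], argument=value, ...), one row to a line, values as JSON. jog_arm: Moves the arm, as the interface text tells. Its arguments: {"type":"object","properties":{"targets":{"type":"array","items":{"type":"object","properties":{"fingers":{"type":"number"},"slide":{"type":"array","items":{"type":"number"}},"turn":{"type":"number"}}}}},"required":["targets"]}

```bash
mkdir -p pics; ls; python3 - <<'E'
from cell import *
import cv2,numpy as np
s=telemetry.read_state();print(s)
for c in("top","side"):
    im,d=read_camera(c);i=camera_info(c);print(c,i)
    np.savez(f"{c}0.npz",im=im,d=d,K=i["intrinsics"],E=i["extrinsics"])
    cv2.imwrite(f"pics/{c}0.png",im[...,::-1])
    for l in("air_station","throttle_grip","lever_grip","lube_red","oil_amber","sealant","ratchet"):
        print(l,[(np.round(b["position"]).tolist(),round(b["p"],2)) for b in boxes_of(l,c)])
E
```

```text
pics
{'time_s': 0.0, 'joint_pos': array([-1.23397858,  0.46841295, -0.01160813,  1.60362464,  0.00600929,
        1.07142242, -0.0562958 ]), 'qd': array([-0.0012361 ,  0.001894  ,  0.00010792, -0.00039534,  0.00278197,
        0.00073145, -0.00119291]), 'joint_efforts': array([-1.67792305e-04, -5.20587337e+01, -1.25050163e-02, -2.43745530e+01,
       -5.67051012e-02,  1.71646447e-02,  1.86920793e-04]), 'position': array([240.83206232, 603.09409555, 213.61674516]), 'tool_rot': array([-1.07465562e-04,  1.88794158e-01,  9.82016256e-01, -9.10138772e-04]), 'force': array([-0.01063629, -0.03022665,  0.32906242]), 'wrist_torque': array([-0.03262839, -0.01113978, -0.02803808]), 'grip_force': 0.0, 'finger_gap': 92.15379924508842}
top {'intrinsics': array([[506.10139202,   0.        , 323.48808956],
       [  0.        , 506.10139202, 244.48766814],
       [  0.        ,   0.        ,   1.        ]]), 'extrinsics': array([[-2.06553137e-02, -9.83319187e-01,  1.80711746e-01,
         3.27764798e+02],
       [-9.99633504e-01,  2.34756167e-02,  1.34815845e-02,
         8.49195427e+01],
       [-1.
[... 652 characters left out ...]
 9.01831308e-01, -1.50246452e-01,  4.05125036e-01,
         5.87502078e+01],
       [-4.32060597e-01, -3.24181464e-01,  8.41564031e-01,
        -9.18175590e+02],
       [ 4.89201728e-03, -9.33987356e-01, -3.57272566e-01,
         5.35229498e+02],
       [ 0.00000000e+00,  0.00000000e+00,  0.00000000e+00,
         1.00000000e+00]])}
air_station [([342.0, 285.0], 0.96), ([290.0, 241.0], 0.72)]
throttle_grip [([330.0, 239.0], 0.64)]
lever_grip [([335.0, 282.0], 0.91)]
lube_red [([353.0, 323.0], 0.74), ([271.0, 317.0], 0.67)]
oil_amber [([409.0, 267.0], 0.93)]
sealant [([241.0, 247.0], 0.95), ([288.0, 242.0], 0.65), ([408.0, 270.0], 0.34), ([263.0, 285.0], 0.25)]
ratchet [([265.0, 284.0], 0.78)]
```

```bash
python3 - <<'E'
import cv2
im=cv2.imread("pics/top0.png")[150:350,240:500]
cv2.imwrite("pics/top0c.png",cv2.resize(im,None,fx=3,fy=3,interpolation=cv2.INTER_CUBIC))
im=cv2.imread("pics/side0.png")[190:390,200:460]
cv2.imwrite("pics/side0c.png",cv2.resize(im,None,fx=3,fy=3,interpolation=cv2.INTER_CUBIC))
E
```

```text
(no output)
```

View pics/top0c.png

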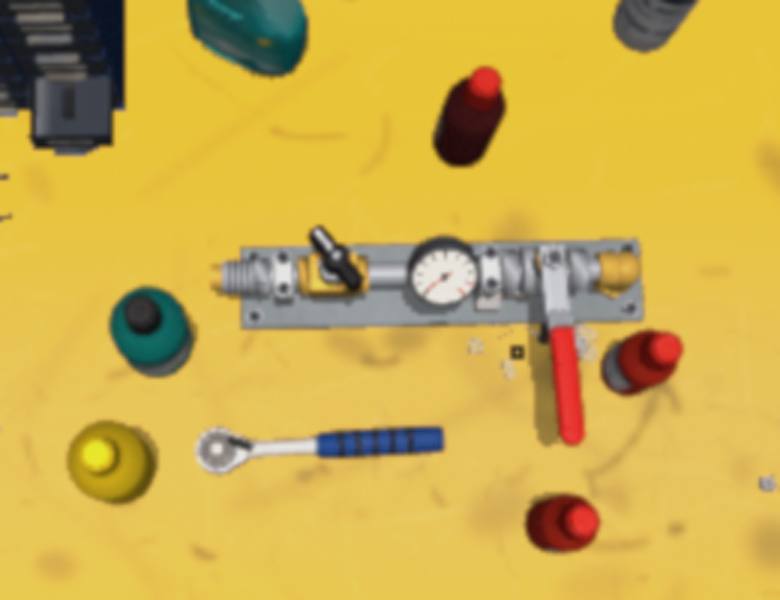

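View pics/side0c.png

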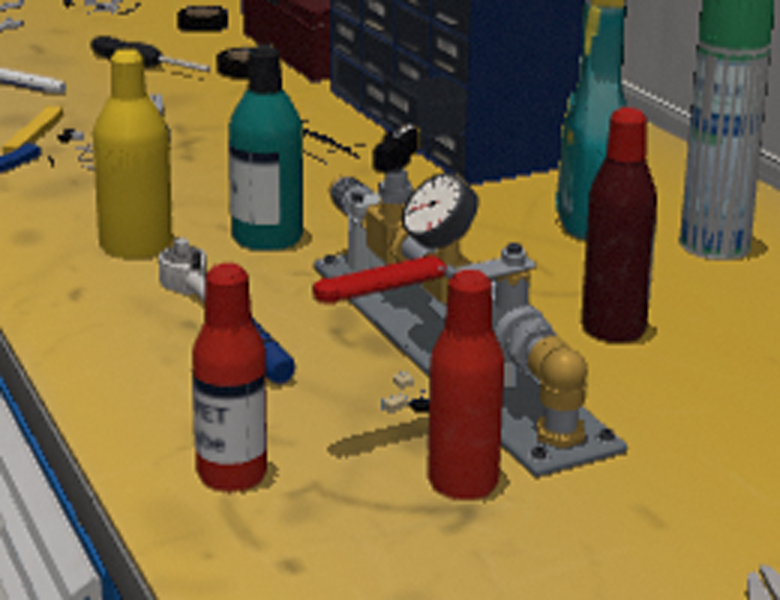

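Top view: the lube_red candidates are at full pixels (453,270), beside the lever and in its swing, and (428,324), nearer the robot. (453,270) looks farther from the base; I'll confirm that with its measured position. Sealant is the teal bottle at (290,260), since the yellow one is not meant. oil_amber is at (397,185), and the throttle bar is at about (352,236) with its white line to the upper left.

```bash
cat > h.py <<'E'
import numpy as np,cv2
def load(c,n=0):
    z=np.load(f"{c}{n}.npz");return z["im"],z["d"],z["K"],z["E"]
def cloud(d,K,E):
    v,u=np.mgrid[:480,:640];P=np.stack([(u-K[0,2])/K[0,0]*d,(v-K[1,2])/K[1,1]*d,d],-1)
    return P@E[:3,:3].T+E[:3,3]
def rect(p):
    r=cv2.minAreaRect(p[:,:2].astype(np.float32));return np.round(r[0],1),np.round(r[1],1),np.round(r[2],1)
E
python3 - <<'E'
from h import *
for c in("top","side"):
    im,d,K,E=load(c);W=cloud(d,K,E);hsv=cv2.cvtColor(im,cv2.COLOR_RGB2HSV);H,S,V=[hsv[...,i].astype(int) for i in range(3)]
    z=W[...,2];ok=d>0
    print(c,"bench z",np.median(z[ok&(abs(z)<25)]))
    red=((H<8)|(H>172))&(S>150)&(V>40)&ok
    n,l,st,ce=cv2.connectedComponentsWithStats((red&(z>15)).astype(np.uint8))
    for k in range(1,n):
        if st[k,4]>60:
            m=l==k;p=W[m];t=z[m].max();q=p[p[:,2]>np.percentile(p[:,2],97)-15]
            print("red",ce[k].round(),st[k,4],"zmax",t.round(),"mean",p.mean(0).round(1),"rect",rect(p),"top part",q.mean(0).round(1),rect(q))
    if c=="top":
        for nm,m in(("sealant",(abs(W[...,0]-0)<1e4)&(H>75)&(H<95)&(S>100)),("cap black",(V<70))):
            m=m&ok&(z>60)&(z<175)
            n,l,st,ce=cv2.connectedComponentsWithStats(m.astype(np.uint8))
            for k in range(1,n):
                if st[k,4]>25: p=W[l==k];print(nm,ce[k].round(),st[k,4],p.mean(0).round(1),p[:,2].max().round(),rect(p))
        m=(S<70)&ok&(z>2)&(z<14)
        m[:, :300]=0;m[:220]=0;m[262:]=0;m[:,460:]=0
        p=W[m];print("plate",len(p),rect(p))
E
```

```text
top bench z 0.2690787347655714
red [549. 127.] 134 zmax 183.0 mean [ 784.  -414.7  170.5] rect (array([ 785.8, -417. ]), array([21.9, 22.4]), np.float64(16.7)) top part [ 785.1 -416.1  175. ] (array([ 786.1, -416.4]), array([20.8, 22.1]), np.float64(10.0))
red [ 89. 151.] 1604 zmax 88.0 mean [792.2 673.3  80.7] rect (array([777.4, 678.9]), array([178.2, 142.9]), np.float64(87.3)) top part [792.4 673.   80.8] (array([777.1, 659.9]), array([138.3, 142.3]), np.float64(0.4))
red [138. 181.] 127 zmax 86.0 mean [713.7 553.6  70.6] rect (array([710.6, 566. ]), array([31.6, 87.8]), np.float64(22.4)) top part [714.1 555.1  76. ] (array([711.1, 566.2]), array([30.7, 87.8]), np.float64(22.4))
red [398. 185.] 323 zmax 175.0 mean [667.5 -73.5 135.9] rect (array([669.8, -74.1]), array([40.3, 32.8]), np.float64(85.9)) top part [674.2 -75.7 167.3] (array([674.8, -76. ]), array([22.1, 21. ]), np.float64(30.3))
red [429. 278.] 302 zmax 124.0 mean [ 455.3 -134.3  116.7] rect (array([ 455.1, -135.2]), array([86.8, 19.3]), np.float64(2.5)) top part [ 455.3 -134.3  116.7] (array([ 455.1, -135.2]), array([
[... 4867 characters left out ...]
]), np.float64(2.5))
red [587. 286.] 345 zmax 179.0 mean [ 780.6 -423.7  165. ] rect (array([ 783.8, -420.8]), array([25.8, 22.8]), np.float64(82.7)) top part [ 781.7 -423.   171.8] (array([ 784. , -420.8]), array([23.5, 24. ]), np.float64(1.5))
red [276. 300.] 696 zmax 141.0 mean [ 347.8 -148.9  104.6] rect (array([ 348.9, -145.8]), array([29.9, 39.3]), np.float64(57.9)) top part [ 349.8 -144.   133.7] (array([ 350.3, -141.2]), array([20.3, 22.9]), np.float64(42.8))
red [355. 318.] 1399 zmax 141.0 mean [ 469.9 -218.3   75.8] rect (array([ 517.6, -165.9]), array([164.3,  42. ]), np.float64(45.8)) top part [ 473.7 -212.1  133.5] (array([ 475.1, -210.3]), array([23.8, 21.5]), np.float64(12.1))
```

```bash
python3 - <<'E'
from h import *
im,d,K,E=load("top");W=cloud(d,K,E)
# orthorectify at z=8 (plate) and z=133 (bar top), 0.5mm/px
def ortho(z,x0,x1,y0,y1,s):
    X,Y=np.meshgrid(np.arange(y1,y0,-s),np.arange(x1,x0,-s)); P=np.stack([Y,X,np.full_like(X,z)],-1)
    Q=(P-E[:3,3])@E[:3,:3];u=Q[...,0]/Q[...,2]*K[0,0]+K[0,2];v=Q[...,1]/Q[...,2]*K[1,1]+K[1,2]
    return cv2.remap(im,u.astype(np.float32),v.astype(np.float32),cv2.INTER_CUBIC)
a=ortho(8,490,610,-240,140,.5);b=ortho(133,505,605,-30,100,.2)
for o,st in((a,100),(b,100)):
    o[:,::st]=o[:,::st]//2
    o[::st]=o[::st]//2
b=cv2.resize(b,(760,585)); a=cv2.resize(a,(760,240))
cv2.imwrite("pics/oa.png",a[...,::-1]);cv2.imwrite("pics/ob.png",b[...,::-1])
for z0,z1 in((122,150),):
    m=(W[...,2]>z0)&(W[...,2]<z1)&(abs(W[...,0]-555)<45)&(abs(W[...,1]-38)<45)
    p=W[m];print(m.sum(),rect(p),p.mean(0))
    c=p[:,:2]-p[:,:2].mean(0);w,v=np.linalg.eigh(c.T@c);print(v[:,1],w)
# plate edges by depth+colour
hsv=cv2.cvtColor(im,cv2.COLOR_RGB2HSV)
m=((hsv[...,1]<90)&(abs(W[...,2]-7)<7)).astype(np.uint8);m[:,:300]=0;m[:,465:]=0;m[:220]=0;m[270:]=0
n,l,st,ce=cv2.connectedComponentsWithStats(m)
for k in np.argsort(-st[1:,4])[:3]+1:print(st[k],rect(W[l==k]))
E
```

```text
175 (array([554.4,  36.2]), array([55.1, 19.6]), np.float64(43.2)) [553.64540913  36.39516243 131.91608086]
[-0.8099267  -0.58653111] [ 3934.17075058 41364.40689509]
[320 245 103  19 966] (array([533. , -15.4]), array([254.1,  41.4]), np.float64(86.4))
[429 243  26  27 297] (array([ 521.1, -193. ]), array([62.9, 60.3]), np.float64(3.5))
[426 230  27   6  99] (array([ 581. , -189.3]), array([65.5, 13.6]), np.float64(88.7))
```

View pics/oa.png

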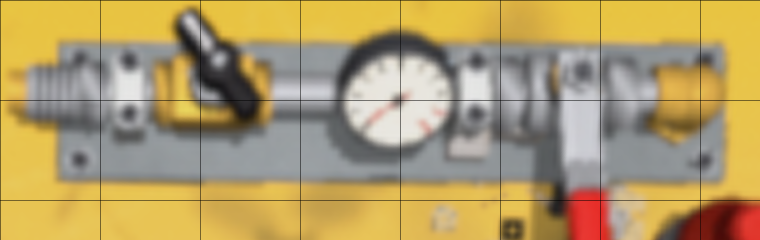

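View pics/ob.png

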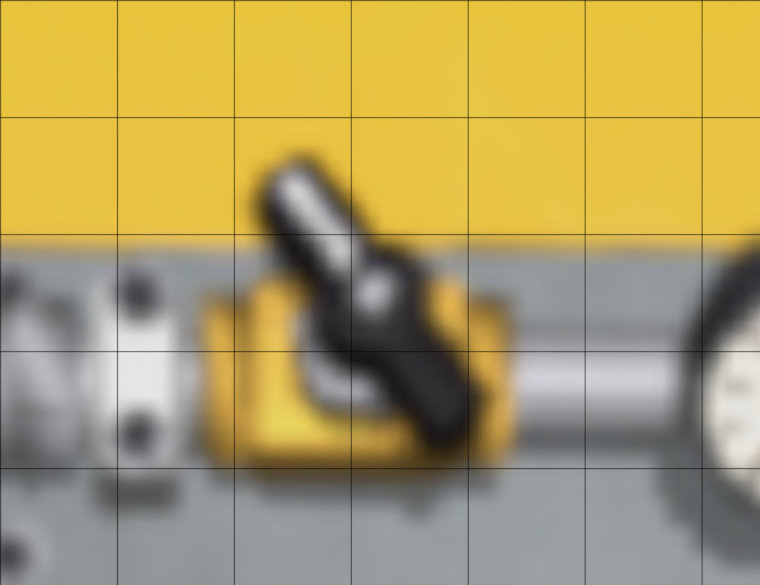

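The orthorectified crops show a plate centred at about (554,-56) with yaw ≈ 0. The throttle bar centre is at about (554,36), and its white end points to +x+y at roughly 36°. I'll cross-check this with the side camera.

```bash
python3 - <<'E'
from h import *
im,d,K,E=load("side");W=cloud(d,K,E);hsv=cv2.cvtColor(im,cv2.COLOR_RGB2HSV)
m=(W[...,2]>117)&(W[...,2]<140)&(abs(W[...,0]-555)<40)&(abs(W[...,1]-36)<40)
p=W[m];print("bar side",m.sum(),p.mean(0).round(1),rect(p),p.min(0).round(),p.max(0).round())
v,u=np.where(m);print(u.min(),u.max(),v.min(),v.max())
# ray of pixel at plane z
def ray(uv,z):
    r=E[:3,:3]@np.array([(uv[0]-K[0,2])/K[0,0],(uv[1]-K[1,2])/K[1,1],1]);t=(z-E[2,3])/r[2];return (E[:3,3]+t*r).round(1)
# crop px /3 + (200,190)
for n,px,z in(("plate corner near-right(+x,-y)",(627,447),8),("corner -x,-y",(540,473),8),("corner -x +y",(315,265),8),("lever bolt",(514,247),122),("barcentre",(396,147),128)):
    print(n,ray((200+px[0]/3,190+px[1]/3),z))
m=(hsv[...,1]<70)&(W[...,2]>4)&(W[...,2]<13)&(W[...,0]>480)&(W[...,0]<620)&(W[...,1]>-260)&(W[...,1]<130)
p=W[m];print("plate",m.sum(),rect(p),p.min(0),p.max(0))
# gauge/pipe in top
im,d,K,E=load("top");W=cloud(d,K,E)
m=(W[...,2]>95)&(W[...,2]<130)&(abs(W[...,0]-560)<45)&(abs(W[...,1]+50)<45);print("gauge top",rect(W[m]),W[m].mean(0))
m=(W[...,2]>40)&(W[...,2]<75)&(abs(W[...,0]-555)<45)&(W[...,1]>-230)&(W[...,1]<150);print("pipe",rect(W[m]),W[m].mean(0))
m=(W[...,2]>100)&(W[...,2]<130)&(W[...,0]>380)&(W[...,0]<600)&(abs(W[...,1]+135)<30);p=W[m]
print("lever",rect(p),p[:,2].mean())
E
```

```text
bar side 152 [548.9  28.9 126.9] (array([551.9,  33.2]), array([58.1, 19.5]), np.float64(28.1)) [527.  14. 117.] [577.  51. 134.]
324 339 232 246
plate corner near-right(+x,-y) [ 583.4 -227.8    8. ]
corner -x,-y [ 518.1 -229.8    8. ]
corner -x +y [515.4  97.9   8. ]
lever bolt [ 541.7 -150.9  122. ]
barcentre [547.1  23.9 128. ]
plate 1141 (array([531.2, -58.9]), array([ 96.2, 336.8]), np.float64(3.2)) [ 485.57963743 -225.43489102    4.07540078] [586.34033742 110.64472738  12.98718606]
gauge top (array([546.4, -46. ]), array([51.1, 52.4]), np.float64(1.9)) [544.05320437 -46.00649047 114.02085612]
pipe (array([554.1, -37.8]), array([343.2,  37.9]), np.float64(89.5)) [552.13842127 -34.77444343  65.48471148]
lever (array([ 488.1, -134.1]), array([156.8,  21.1]), np.float64(2.5)) 112.40719860781364
```

>>> jog_arm([
  {"fingers":0.2,"slide":[-0.83,-0.69,0],"turn":-0.6},
  {"fingers":0.2,"slide":[-0.83,-0.69,0],"turn":-0.6},
  {"fingers":0.2,"slide":[-0.83,-0.69,0],"turn":-0.6},
  {"fingers":0.2,"slide":[-0.83,-0.69,0],"turn":-0.6},
  {"fingers":0.2,"slide":[-0.83,-0.69,0],"turn":-0.6},
  {"fingers":0.2,"slide":[-0.83,-0.69,0],"turn":-0.6},
  {"fingers":0.2,"slide":[-0.83,-0.69,0],"turn":-0.6},
  {"fingers":0.2,"slide":[-0.83,-0.69,0],"turn":-0.6},
  {"fingers":0.2,"slide":[-0.83,-0.69,0],"turn":-0.6},
  {"fingers":0.2,"slide":[-0.83,-0.69,0],"turn":-0.6},
])

```text
time_s: 1.63
position: [396.7, 317.5, 215.0]
tool_rot: [0.0, -0.043, 0.999, 0.0]
force: [0.0, 0.7, -0.6]
finger_gap: 55.6
grip_force: 0.0
```

```bash
cat > plan.py <<'E'
import sys,numpy as np
from cell import telemetry
from scipy.spatial.transform import Rotation as R
s=telemetry.read_state();w,x,y,z=s["tool_rot"];M=R.from_quat([x,y,z,w]).as_matrix()
yaw=np.degrees(np.arctan2(M[1,1],M[0,1]))
print("t",round(s["time_s"],2),"pos",s["position"].round(1),"yawy",yaw.round(2),"tilt",M[:2,2].round(4),"F",s["force"].round(1),"T",s["wrist_torque"].round(3),"gap",round(s["finger_gap"],1),"gf",round(s["grip_force"],1),"q7",s["joint_pos"][6].round(3),"qmax",s["joint_pos"].round(2),"e7",s["joint_efforts"][6].round(3))
a=[float(v) for v in sys.argv[1:]]
if a:
    print("slide",(M.T@(np.array(a[:3])-s["position"])/300).round(3))
    if len(a)>3: print("turn",round(-((a[3]-yaw+180)%360-180)/45,3))
E
python3 plan.py 553.5 35 215 121
```

```text
t 1.63 pos [396.7 317.5 215. ] yawy 94.98 tilt [0.0007 0.0004] F [ 0.   0.7 -0.6] T [0.047 0.045 0.02 ] gap 55.6 gf 0.0 q7 0.917 qmax [-0.74  0.23  0.    1.95  0.    0.97  0.92] e7 0.102
slide [-0.439 -0.984 -0.   ]
turn -0.578
```

>>> jog_arm([
  {"fingers":0.2,"slide":[-0.439,-0.984,0],"turn":-0.578},
  {"fingers":0.2,"slide":[-0.439,-0.984,0],"turn":-0.578},
  {"fingers":0.2,"slide":[-0.439,-0.984,0],"turn":-0.578},
  {"fingers":0.2,"slide":[-0.439,-0.984,0],"turn":-0.578},
  {"fingers":0.2,"slide":[-0.439,-0.984,0],"turn":-0.578},
  {"fingers":0.2,"slide":[-0.439,-0.984,0],"turn":-0.578},
  {"fingers":0.2,"slide":[-0.439,-0.984,0],"turn":-0.578},
  {"fingers":0.2,"slide":[-0.439,-0.984,0],"turn":-0.578},
  {"fingers":0.2,"slide":[-0.439,-0.984,0],"turn":-0.578},
  {"fingers":0.2,"slide":[-0.439,-0.984,0],"turn":-0.578},
  {"fingers":0.2,"slide":[-0.439,-0.984,0],"turn":-0.578},
])

```text
time_s: 2.55
position: [553.5, 38.9, 214.2]
tool_rot: [-0.0, -0.27, 0.963, 0.001]
force: [-0.1, 1.3, 0.3]
finger_gap: 55.1
grip_force: 0.0
```

```bash
python3 plan.py 553.5 35 104 121
```

```text
t 2.55 pos [553.5  38.9 214.2] yawy 121.31 tilt [-0.0007  0.0009] F [-0.1  1.3  0.3] T [0.096 0.069 0.024] gap 55.1 gf 0.0 q7 2.031 qmax [-0.24  0.31  0.13  1.85 -0.05  0.99  2.03] e7 0.043
slide [ 0.007 -0.012  0.367]
turn 0.007
```

>>> jog_arm([
  {"fingers":0.0,"slide":[0,0,0.1],"turn":0},
  {"fingers":0.0,"slide":[0,0,0.2],"turn":0},
  {"fingers":0.0,"slide":[0,0,0.3],"turn":0},
  {"fingers":0.0,"slide":[0,0,0.34],"turn":0},
  {"fingers":0.0,"slide":[0,0,0.37],"turn":0},
  {"fingers":0.0,"slide":[0,0,0.37],"turn":0},
  {"fingers":0.0,"slide":[0,0,0.37],"turn":0},
])

```text
time_s: 3.13
position: [554.1, 38.3, 104.4]
tool_rot: [0.001, -0.27, 0.963, 0.0]
force: [-0.2, -0.5, 0.6]
finger_gap: 45.9
grip_force: 0.0
```

```bash
python3 plan.py 553.5 35 104 121;python3 - <<'E'
from cell import *
import cv2
a,_=read_camera("side");b,_=read_camera("top")
A=cv2.resize(a[190:280,270:390,::-1],None,fx=3.3,fy=3.3,interpolation=2);B=cv2.resize(b[190:280,290:410,::-1],None,fx=3.3,fy=3.3,interpolation=2)
cv2.imwrite("pics/g1.png",cv2.hconcat([A,B]))
E
```

```text
t 3.13 pos [554.1  38.3 104.4] yawy 121.33 tilt [0.0009 0.0005] F [-0.2 -0.5  0.6] T [0.07  0.012 0.063] gap 45.9 gf 0.0 q7 2.055 qmax [-0.22  0.45  0.12  1.93 -0.07  0.76  2.05] e7 -0.001
slide [ 0.007 -0.008  0.001]
turn 0.007
```

View pics/g1.png

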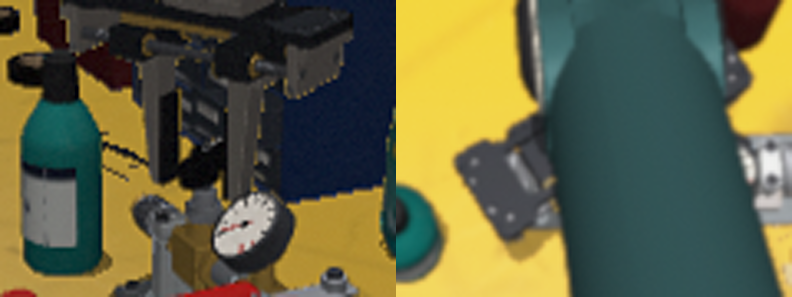

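The side crop shows the fingers straddling the bar handle, around (205,165) in the crop, with the pads clear of the gauge. Next I shift about 3 mm and close.

>>> jog_arm([
  {"fingers":0.0,"slide":[0.006,-0.007,0],"turn":0},
  {"fingers":-0.5,"slide":[0.006,-0.007,0],"turn":0},
  {"fingers":-1,"slide":[0.006,-0.007,0],"turn":0},
  {"fingers":-1,"slide":[0.006,-0.007,0],"turn":0},
  {"fingers":-1,"slide":[0.006,-0.007,0],"turn":0},
  {"fingers":-1,"slide":[0.006,-0.007,0],"turn":0},
  {"fingers":-1,"slide":[0.006,-0.007,0],"turn":0},
  {"fingers":-1,"slide":[0.006,-0.007,0],"turn":0},
  {"fingers":-1,"slide":[0.006,-0.007,0],"turn":0},
  {"fingers":-1,"slide":[0.006,-0.007,0],"turn":0},
])

```text
time_s: 4.07
position: [553.5, 34.1, 103.8]
tool_rot: [0.0, -0.269, 0.963, -0.0]
force: [-0.0, -1.8, 3.1]
finger_gap: 19.9
grip_force: 30.0
```

```bash
python3 plan.py
```

```text
t 4.07 pos [553.5  34.1 103.8] yawy 121.23 tilt [ 0.0007 -0.0003] F [-0.  -1.8  3.1] T [-0.359 -0.023  0.006] gap 19.9 gf 30.0 q7 2.06 qmax [-0.22  0.45  0.12  1.93 -0.07  0.76  2.06] e7 0.008
```

>>> jog_arm([
  {"fingers":-1,"slide":[0,0,0],"turn":0.04},
  {"fingers":-1,"slide":[0,0,0],"turn":0.08},
  {"fingers":-1,"slide":[0,0,0],"turn":0.08},
])

```text
time_s: 4.32
position: [553.3, 34.3, 103.8]
tool_rot: [0.0, -0.239, 0.971, -0.0]
force: [-0.7, -2.3, 3.8]
finger_gap: 19.9
grip_force: 30.0
```

```bash
python3 plan.py
```

```text
t 4.32 pos [553.3  34.3 103.8] yawy 117.6 tilt [ 0.0004 -0.0001] F [-0.7 -2.3  3.8] T [-0.31  -0.014 -0.016] gap 19.9 gf 30.0 q7 2.005 qmax [-0.23  0.45  0.13  1.94 -0.08  0.76  2.  ] e7 -0.262
```

>>> jog_arm([
  {"fingers":-1,"slide":[0,0,0],"turn":0.04},
  {"fingers":-1,"slide":[0,0,0],"turn":0.08},
  {"fingers":-1,"slide":[0,0,0],"turn":0.08},
])

```text
time_s: 4.57
position: [553.3, 34.5, 103.8]
tool_rot: [0.0, -0.208, 0.978, -0.0]
force: [0.5, -0.4, 5.4]
finger_gap: 20.4
grip_force: 30.0
```

```bash
python3 plan.py
```

```text
t 4.57 pos [553.3  34.5 103.8] yawy 114.05 tilt [0.0004 0.    ] F [ 0.5 -0.4  5.4] T [-0.259  0.115 -0.018] gap 20.4 gf 30.0 q7 1.951 qmax [-0.24  0.45  0.15  1.94 -0.09  0.76  1.95] e7 -0.265
```

>>> jog_arm([
  {"fingers":-1,"slide":[0,0,0],"turn":0.04},
  {"fingers":-1,"slide":[0,0,0],"turn":0.08},
  {"fingers":-1,"slide":[0,0,0],"turn":0.08},
])

```text
time_s: 4.82
position: [553.2, 34.6, 103.8]
tool_rot: [0.0, -0.178, 0.984, 0.0]
force: [-0.5, -0.5, 5.2]
finger_gap: 20.0
grip_force: 30.0
```

```bash
python3 plan.py; python3 - <<'E'
from cell import *
import cv2,numpy as np
from h import load
b,_=read_camera("side");a=load("side")[0]
C=[cv2.resize(x[215:265,300:360,::-1],(395,330),interpolation=2) for x in(a,b)]
cv2.imwrite("pics/g2.png",cv2.hconcat(C))
E
```

```text
t 4.82 pos [553.2  34.6 103.8] yawy 110.49 tilt [0.0002 0.0002] F [-0.5 -0.5  5.2] T [-0.133  0.137 -0.001] gap 20.0 gf 30.0 q7 1.897 qmax [-0.25  0.45  0.16  1.94 -0.1   0.76  1.9 ] e7 -0.267
```

View pics/g2.png

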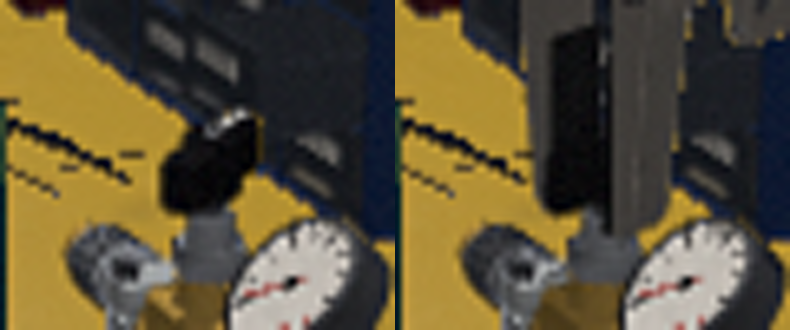

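The fingers hide the bar, so this pair can't show rotation. The torque is still at its free-turning level, so I continue.

>>> jog_arm([
  {"fingers":-1,"slide":[0,0,0],"turn":0.05},
  {"fingers":-1,"slide":[0,0,0],"turn":0.1},
  {"fingers":-1,"slide":[0,0,0],"turn":0.1},
])

```text
time_s: 5.12
position: [553.2, 34.9, 103.8]
tool_rot: [0.0, -0.139, 0.99, 0.0]
force: [-0.9, 1.1, 6.2]
finger_gap: 20.0
grip_force: 30.0
```

```bash
python3 plan.py
```

```text
t 5.12 pos [553.2  34.9 103.8] yawy 105.97 tilt [0.0001 0.0005] F [-0.9  1.1  6.2] T [ 0.001  0.164 -0.019] gap 20.0 gf 30.0 q7 1.829 qmax [-0.27  0.45  0.18  1.94 -0.12  0.76  1.83] e7 -0.306
```

>>> jog_arm([
  {"fingers":-1,"slide":[0,0,0],"turn":0.05},
  {"fingers":-1,"slide":[0,0,0],"turn":0.1},
  {"fingers":-1,"slide":[0,0,0],"turn":0.1},
])

```text
time_s: 5.37
position: [553.1, 35.1, 103.8]
tool_rot: [0.0, -0.1, 0.995, 0.0]
force: [-0.6, 0.3, 5.5]
finger_gap: 20.1
grip_force: 30.0
```

```bash
python3 plan.py
```

```text
t 5.37 pos [553.1  35.1 103.8] yawy 101.48 tilt [0.     0.0007] F [-0.6  0.3  5.5] T [ 0.102  0.206 -0.033] gap 20.1 gf 30.0 q7 1.761 qmax [-0.28  0.45  0.2   1.94 -0.13  0.76  1.76] e7 -0.307
```

>>> jog_arm([
  {"fingers":-1,"slide":[0,0,0],"turn":0.05},
  {"fingers":-1,"slide":[0,0,0],"turn":0.1},
  {"fingers":-1,"slide":[0,0,0],"turn":0.1},
])

```text
time_s: 5.62
position: [553.1, 35.3, 103.8]
tool_rot: [0.0, -0.061, 0.998, 0.0]
force: [-1.4, 1.6, 5.4]
finger_gap: 20.5
grip_force: 30.0
```

```bash
python3 plan.py
```

```text
t 5.62 pos [553.1  35.3 103.8] yawy 96.99 tilt [-0.      0.0009] F [-1.4  1.6  5.4] T [0.204 0.207 0.014] gap 20.5 gf 30.0 q7 1.693 qmax [-0.3   0.45  0.22  1.94 -0.14  0.76  1.69] e7 -0.308
```

>>> jog_arm([
  {"fingers":-1,"slide":[0,0,0],"turn":0.05},
  {"fingers":-1,"slide":[0,0,0],"turn":0.1},
  {"fingers":-1,"slide":[0,0,0],"turn":0.1},
])

```text
time_s: 5.87
position: [553.1, 35.5, 103.8]
tool_rot: [-0.0, -0.022, 1.0, 0.001]
force: [-1.0, 1.3, 6.0]
finger_gap: 20.0
grip_force: 30.0
```

```bash
python3 plan.py
```

```text
t 5.87 pos [553.1  35.5 103.8] yawy 92.5 tilt [-0.0001  0.0012] F [-1.   1.3  6. ] T [0.325 0.247 0.003] gap 20.0 gf 30.0 q7 1.626 qmax [-0.31  0.45  0.24  1.94 -0.15  0.76  1.63] e7 -0.309
```

>>> jog_arm([
  {"fingers":-1,"slide":[0,0,0],"turn":0.05},
  {"fingers":-1,"slide":[0,0,0],"turn":0.1},
  {"fingers":-1,"slide":[0,0,0],"turn":0.1},
])

```text
time_s: 6.12
position: [553.1, 35.8, 103.8]
tool_rot: [-0.0, 0.017, 1.0, 0.001]
force: [-0.7, 2.0, 6.1]
finger_gap: 20.2
grip_force: 30.0
```

```bash
python3 plan.py
```

```text
t 6.12 pos [553.1  35.8 103.8] yawy 88.0 tilt [-0.0001  0.0014] F [-0.7  2.   6.1] T [0.367 0.188 0.041] gap 20.2 gf 30.0 q7 1.558 qmax [-0.33  0.45  0.26  1.94 -0.16  0.77  1.56] e7 -0.31
```

>>> jog_arm([
  {"fingers":-1,"slide":[0,-0.002,0],"turn":0.05},
  {"fingers":-1,"slide":[0,-0.003,0],"turn":0.1},
  {"fingers":-1,"slide":[0,-0.003,0],"turn":0.1},
])

```text
time_s: 6.37
position: [553.1, 36.0, 103.8]
tool_rot: [-0.0, 0.056, 0.998, 0.001]
force: [-0.9, 3.5, 4.6]
finger_gap: 20.2
grip_force: 30.0
```

```bash
python3 plan.py
```

```text
t 6.37 pos [553.1  36.  103.8] yawy 83.55 tilt [0.     0.0026] F [-0.9  3.5  4.6] T [ 0.889  0.203 -0.009] gap 20.2 gf 30.0 q7 1.492 qmax [-0.34  0.46  0.28  1.94 -0.18  0.77  1.49] e7 -0.31
```

>>> jog_arm([
  {"fingers":-1,"slide":[0,0.003,0],"turn":0.05},
  {"fingers":-1,"slide":[0,0.003,0],"turn":0.1},
  {"fingers":-1,"slide":[0,0.003,0],"turn":0.1},
])

```text
time_s: 6.62
position: [553.1, 36.2, 103.8]
tool_rot: [-0.0, 0.096, 0.995, 0.001]
force: [-1.3, 1.9, 6.4]
finger_gap: 20.4
grip_force: 30.0
```

```bash
python3 plan.py
```

```text
t 6.62 pos [553.1  36.2 103.8] yawy 79.03 tilt [-0.0002  0.0019] F [-1.3  1.9  6.4] T [0.551 0.195 0.044] gap 20.4 gf 30.0 q7 1.423 qmax [-0.36  0.46  0.3   1.94 -0.19  0.77  1.42] e7 -0.317
```

>>> jog_arm([
  {"fingers":-1,"slide":[0,0,0],"turn":0.05},
  {"fingers":-1,"slide":[0,0,0],"turn":0.1},
  {"fingers":-1,"slide":[0,0,0],"turn":0.1},
])

```text
time_s: 6.87
position: [553.2, 36.5, 103.8]
tool_rot: [-0.0, 0.135, 0.991, 0.001]
force: [-1.6, 2.8, 4.8]
finger_gap: 20.1
grip_force: 30.0
```

```bash
python3 plan.py
```

```text
t 6.87 pos [553.2  36.5 103.8] yawy 74.53 tilt [0.     0.0021] F [-1.6  2.8  4.8] T [0.723 0.162 0.047] gap 20.1 gf 30.0 q7 1.356 qmax [-0.37  0.46  0.31  1.94 -0.2   0.77  1.36] e7 -0.312
```

>>> jog_arm([
  {"fingers":-1,"slide":[0,0.003,0],"turn":0.05},
  {"fingers":-1,"slide":[0,0.004,0],"turn":0.1},
  {"fingers":-1,"slide":[0,0.004,0],"turn":0.1},
])

```text
time_s: 7.12
position: [553.3, 36.8, 103.8]
tool_rot: [-0.0, 0.174, 0.985, 0.001]
force: [-1.9, 1.3, 7.2]
finger_gap: 20.4
grip_force: 30.0
```

```bash
python3 plan.py
```

```text
t 7.12 pos [553.3  36.8 103.8] yawy 70.0 tilt [-0.0005  0.0012] F [-1.9  1.3  7.2] T [ 0.26   0.334 -0.017] gap 20.4 gf 30.0 q7 1.286 qmax [-0.39  0.46  0.33  1.94 -0.21  0.77  1.29] e7 -0.314
```

>>> jog_arm([
  {"fingers":-1,"slide":[0,0,0],"turn":0.05},
  {"fingers":-1,"slide":[0,0,0],"turn":0.1},
  {"fingers":-1,"slide":[0,0,0],"turn":0.1},
])

```text
time_s: 7.37
position: [553.4, 37.0, 103.8]
tool_rot: [-0.0, 0.212, 0.977, 0.001]
force: [-1.0, 1.4, 5.9]
finger_gap: 20.2
grip_force: 30.0
```

```bash
python3 plan.py
```

```text
t 7.37 pos [553.4  37.  103.8] yawy 65.51 tilt [-0.0003  0.0015] F [-1.   1.4  5.9] T [ 0.363  0.23  -0.034] gap 20.2 gf 30.0 q7 1.219 qmax [-0.41  0.46  0.35  1.95 -0.23  0.77  1.22] e7 -0.306
```

>>> jog_arm([
  {"fingers":-1,"slide":[0,0,0],"turn":0.05},
  {"fingers":-1,"slide":[0,0,0],"turn":0.1},
  {"fingers":-1,"slide":[0,0,0],"turn":0.1},
])

```text
time_s: 7.62
position: [553.5, 37.2, 103.8]
tool_rot: [-0.0, 0.25, 0.968, 0.001]
force: [-1.7, 2.5, 6.1]
finger_gap: 20.3
grip_force: 30.0
```

```bash
python3 plan.py
```

```text
t 7.62 pos [553.5  37.2 103.8] yawy 61.02 tilt [-0.0001  0.0017] F [-1.7  2.5  6.1] T [0.438 0.215 0.023] gap 20.3 gf 30.0 q7 1.152 qmax [-0.42  0.46  0.37  1.95 -0.24  0.77  1.15] e7 -0.307
```

>>> jog_arm([
  {"fingers":-1,"slide":[0,0,0],"turn":0.05},
  {"fingers":-1,"slide":[0,0,0],"turn":0.1},
  {"fingers":-1,"slide":[0,0,0],"turn":0.1},
])

```text
time_s: 7.87
position: [553.6, 37.4, 103.8]
tool_rot: [-0.0, 0.288, 0.958, 0.001]
force: [-0.2, 2.3, 5.4]
finger_gap: 20.5
grip_force: 30.0
```

```bash
python3 plan.py
```

```text
t 7.87 pos [553.6  37.4 103.8] yawy 56.53 tilt [0.0001 0.0019] F [-0.2  2.3  5.4] T [ 0.558  0.16  -0.045] gap 20.5 gf 30.0 q7 1.085 qmax [-0.44  0.47  0.39  1.95 -0.25  0.77  1.08] e7 -0.308
```

>>> jog_arm([
  {"fingers":-1,"slide":[0,0,0],"turn":0.05},
  {"fingers":-1,"slide":[0,0,0],"turn":0.1},
  {"fingers":-1,"slide":[0,0,0],"turn":0.1},
])

```text
time_s: 8.12
position: [553.8, 37.6, 103.8]
tool_rot: [-0.0, 0.325, 0.946, 0.001]
force: [-0.3, 3.9, 5.0]
finger_gap: 20.5
grip_force: 30.0
```

```bash
python3 plan.py
```

```text
t 8.12 pos [553.8  37.6 103.8] yawy 52.04 tilt [0.0004 0.0021] F [-0.3  3.9  5. ] T [ 0.661  0.04  -0.   ] gap 20.5 gf 30.0 q7 1.018 qmax [-0.45  0.47  0.41  1.95 -0.26  0.78  1.02] e7 -0.312
```

>>> jog_arm([
  {"fingers":-1,"slide":[0.002,0.003,0],"turn":0.05},
  {"fingers":-1,"slide":[0.002,0.004,0],"turn":0.1},
  {"fingers":-1,"slide":[0.002,0.004,0],"turn":0.1},
])

```text
time_s: 8.37
position: [553.9, 37.9, 103.8]
tool_rot: [-0.0, 0.362, 0.932, 0.0]
force: [-1.2, 2.2, 5.2]
finger_gap: 20.0
grip_force: 30.0
```

```bash
python3 plan.py
```

```text
t 8.37 pos [553.9  37.9 103.8] yawy 47.5 tilt [0.0002 0.0009] F [-1.2  2.2  5.2] T [0.16  0.132 0.032] gap 20.0 gf 30.0 q7 0.949 qmax [-0.47  0.47  0.43  1.95 -0.28  0.78  0.95] e7 -0.311
```

>>> jog_arm([
  {"fingers":-1,"slide":[0,0,0],"turn":0.05},
  {"fingers":-1,"slide":[0,0,0],"turn":0.1},
  {"fingers":-1,"slide":[0,0,0],"turn":0.1},
])

```text
time_s: 8.62
position: [554.1, 38.0, 103.8]
tool_rot: [0.0, 0.399, 0.917, 0.001]
force: [0.7, 1.4, 5.2]
finger_gap: 20.3
grip_force: 30.0
```

```bash
python3 plan.py
```

```text
t 8.62 pos [554.1  38.  103.8] yawy 43.01 tilt [0.0005 0.0011] F [0.7 1.4 5.2] T [0.292 0.052 0.009] gap 20.3 gf 30.0 q7 0.882 qmax [-0.48  0.48  0.45  1.95 -0.29  0.78  0.88] e7 -0.307
```

>>> jog_arm([
  {"fingers":-1,"slide":[0,0,0],"turn":0.05},
  {"fingers":-1,"slide":[0,0,0],"turn":0.1},
  {"fingers":-1,"slide":[0,0,0],"turn":0.1},
])

```text
time_s: 8.87
position: [554.4, 38.0, 103.8]
tool_rot: [0.0, 0.434, 0.901, 0.001]
force: [0.6, 1.8, 4.1]
finger_gap: 20.3
grip_force: 30.0
```

```bash
python3 plan.py;python3 - <<'E'
from cell import *
import cv2,numpy as np
b,_=read_camera("side")
cv2.imwrite("pics/g3.png",cv2.resize(b[215:265,300:360,::-1],(720,600),interpolation=2))
E
```

```text
t 8.87 pos [554.4  38.  103.8] yawy 38.6 tilt [0.0011 0.0007] F [0.6 1.8 4.1] T [ 0.381 -0.24   0.384] gap 20.3 gf 30.0 q7 0.816 qmax [-0.5   0.48  0.47  1.95 -0.3   0.78  0.82] e7 -0.733
```

View pics/g3.png

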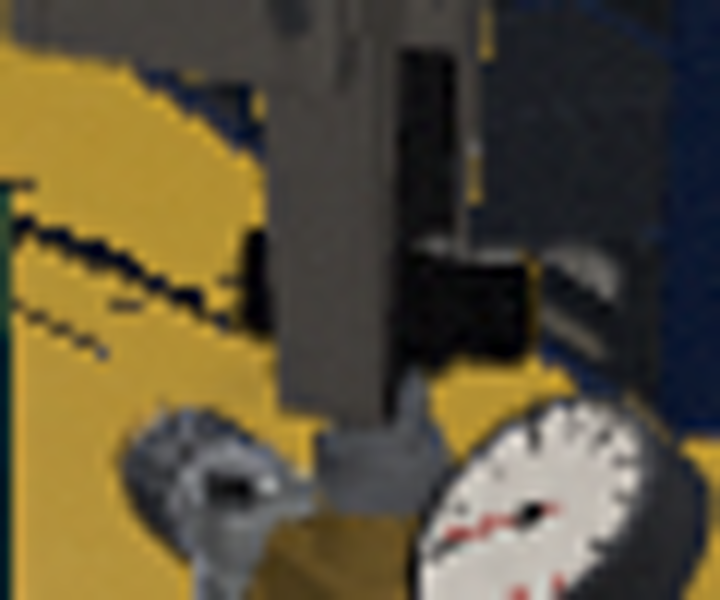

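Torque jumped to 0.38 Nm at tool yaw 38.6°, and the side crop shows the bar turned, now pointing right (black body at about (470,310)). The handle is on its seat. I'll read once more, then back off.

```bash
python3 plan.py
```

```text
t 8.92 pos [554.4  37.9 103.8] yawy 38.67 tilt [0.0011 0.0007] F [1.3 3.1 4.8] T [ 0.446 -0.244  0.385] gap 20.2 gf 30.0 q7 0.817 qmax [-0.5   0.48  0.47  1.95 -0.3   0.78  0.82] e7 -0.509
```

>>> jog_arm([
  {"fingers":-1,"slide":[0,0,0],"turn":-0.1},
  {"fingers":-1,"slide":[0,0,0],"turn":-0.2},
  {"fingers":-1,"slide":[0,0,0],"turn":-0.3},
  {"fingers":-1,"slide":[0,0,0],"turn":-0.4},
  {"fingers":-1,"slide":[0,0,0],"turn":-0.5},
  {"fingers":-1,"slide":[0,0,0],"turn":-0.6},
  {"fingers":-1,"slide":[0,0,0],"turn":-0.7},
  {"fingers":-1,"slide":[0,0,0],"turn":-0.8},
  {"fingers":-1,"slide":[0,0,0],"turn":-0.9},
  {"fingers":-1,"slide":[0,0,0],"turn":-0.95},
  {"fingers":-1,"slide":[0,0,0],"turn":-0.95},
])

```text
time_s: 9.83
position: [553.3, 36.2, 103.8]
tool_rot: [-0.0, 0.075, 0.997, -0.0]
force: [-1.5, -0.9, 7.5]
finger_gap: 20.1
grip_force: 30.0
```

```bash
python3 plan.py
```

```text
t 9.83 pos [553.3  36.2 103.8] yawy 81.34 tilt [-0.0009 -0.0001] F [-1.5 -0.9  7.5] T [-0.177  0.365  0.011] gap 20.1 gf 30.0 q7 1.455 qmax [-0.35  0.46  0.29  1.94 -0.18  0.77  1.45] e7 0.35
```

>>> jog_arm([
  {"fingers":-1,"slide":[0,0,0],"turn":-0.1},
  {"fingers":-1,"slide":[0,0,0],"turn":-0.2},
  {"fingers":-1,"slide":[0,0,0],"turn":-0.3},
  {"fingers":-1,"slide":[0,0,0],"turn":-0.4},
  {"fingers":-1,"slide":[0,0,0],"turn":-0.5},
  {"fingers":-1,"slide":[0,0,0],"turn":-0.6},
  {"fingers":-1,"slide":[0,0,0],"turn":-0.7},
  {"fingers":-1,"slide":[0,0,0],"turn":-0.8},
  {"fingers":-1,"slide":[0,0,0],"turn":-0.9},
  {"fingers":-1,"slide":[0,0,0],"turn":-0.95},
  {"fingers":-1,"slide":[0,0,0],"turn":-0.95},
])

```text
time_s: 10.75
position: [553.8, 34.2, 103.8]
tool_rot: [-0.0, -0.293, 0.956, -0.001]
force: [-0.4, -4.0, 6.2]
finger_gap: 20.0
grip_force: 30.0
```

```bash
python3 plan.py 553 36 104 130.3
```

```text
t 10.75 pos [553.8  34.2 103.8] yawy 124.02 tilt [-0.0001 -0.0022] F [-0.4 -4.   6.2] T [-0.935  0.193 -0.002] gap 20.0 gf 30.0 q7 2.099 qmax [-0.21  0.45  0.11  1.93 -0.06  0.76  2.1 ] e7 0.362
slide [-0.001  0.007 -0.001]
turn -0.14
```

>>> jog_arm([
  {"fingers":-1,"slide":[0,0,0],"turn":-0.07},
  {"fingers":-1,"slide":[0,0,0],"turn":-0.14},
  {"fingers":-1,"slide":[0,0,0],"turn":-0.14},
  {"fingers":-1,"slide":[0,0,0],"turn":-0.14},
  {"fingers":-1,"slide":[0,0,0],"turn":-0.14},
  {"fingers":0,"slide":[0,0,0],"turn":-0.14},
  {"fingers":0,"slide":[0,0,0],"turn":-0.14},
  {"fingers":0,"slide":[0,0,0],"turn":-0.14},
  {"fingers":0,"slide":[0,0,0],"turn":-0.14},
  {"fingers":0,"slide":[0,0,0],"turn":-0.14},
])

```text
time_s: 11.58
position: [553.4, 37.3, 103.2]
tool_rot: [-0.0, -0.344, 0.939, 0.0]
force: [-0.6, -0.2, 1.0]
finger_gap: 45.7
grip_force: 0.0
```

```bash
python3 plan.py 553 36 104 130.3
```

```text
t 11.58 pos [553.4  37.3 103.2] yawy 130.29 tilt [-0.0008  0.0002] F [-0.6 -0.2  1. ] T [ 0.013  0.015 -0.018] gap 45.7 gf 0.0 q7 2.191 qmax [-0.19  0.45  0.08  1.93 -0.05  0.76  2.19] e7 0.003
slide [ 0.004 -0.002 -0.003]
turn -0.0
```

>>> jog_arm([
  {"fingers":0,"slide":[0,0,-0.12],"turn":0},
  {"fingers":0,"slide":[0,0,-0.24],"turn":0.1},
  {"fingers":0,"slide":[0,0,-0.4],"turn":0.2},
  {"fingers":0,"slide":[0,0,-0.4],"turn":0.4},
  {"fingers":0,"slide":[0,0,-0.4],"turn":0.6},
  {"fingers":0,"slide":[0,0,-0.4],"turn":0.8},
  {"fingers":0,"slide":[0,0,-0.4],"turn":1},
  {"fingers":0,"slide":[0,0,-0.4],"turn":1},
  {"fingers":0,"slide":[0,0,-0.4],"turn":1},
])

```text
time_s: 12.33
position: [553.6, 37.2, 223.5]
tool_rot: [-0.0, 0.043, 0.999, -0.0]
force: [-0.5, -0.4, 1.2]
finger_gap: 46.2
grip_force: 0.0
```

```bash
python3 plan.py 477 -203.5 223 40; python3 - <<'E'
from h import *
im,d,K,E=load("top");W=cloud(d,K,E)
for x,y in((410,-290),(430,-310),(440,-330),(400,-260),(450,-340)):
    m=np.hypot(W[...,0]-x,W[...,1]-y)<45;print(x,y,m.sum(),np.percentile(W[m][:,2],[1,50,99,100]).round(1))
E
```

```text
t 12.33 pos [553.6  37.2 223.5] yawy 85.1 tilt [-0.0003 -0.    ] F [-0.5 -0.4  1.2] T [ 0.004  0.017 -0.025] gap 46.2 gf 0.0 q7 1.432 qmax [-0.32  0.3   0.23  1.84 -0.08  1.01  1.43] e7 -1.146
slide [ 0.186 -0.821  0.002]
turn 1.002
410 -290 1060 [-6.  -0.   6.4 11.5]
430 -310 1050 [-6.1 -0.2  5.8  7.8]
440 -330 1042 [-5.9 -0.2  5.3  7.3]
400 -260 1054 [-6.2 -0.1  5.7  7.7]
450 -340 1043 [-6.3 -0.2  5.6  7.3]
```

>>> jog_arm([
  {"fingers":0,"slide":[0.03,-0.13,0],"turn":0.15},
  {"fingers":0,"slide":[0.186,-0.821,0],"turn":1},
  {"fingers":0,"slide":[0.186,-0.821,0],"turn":1},
  {"fingers":0,"slide":[0.186,-0.821,0],"turn":1},
  {"fingers":0,"slide":[0.186,-0.821,0],"turn":1},
  {"fingers":0,"slide":[0.186,-0.821,0],"turn":1},
  {"fingers":0,"slide":[0.186,-0.821,0],"turn":1},
  {"fingers":0,"slide":[0.186,-0.821,0],"turn":1},
  {"fingers":0,"slide":[0.186,-0.821,0],"turn":1},
  {"fingers":0,"slide":[0.186,-0.821,0],"turn":1},
])

```text
time_s: 13.17
position: [478.4, -202.1, 223.4]
tool_rot: [-0.0, 0.418, 0.908, 0.0]
force: [-0.1, -0.0, -0.5]
finger_gap: 46.0
grip_force: 0.0
```

```bash
python3 plan.py 477 -203.5 109 40; python3 - <<'E'
from cell import *
import cv2
from h import load
a=load("side")[0];b,_=read_camera("side");c,_=read_camera("top")
f=lambda x,r:cv2.resize(x[r[0]:r[1],r[2]:r[3],::-1],(395,330),interpolation=2)
cv2.imwrite("pics/g4.png",cv2.vconcat([cv2.resize(cv2.hconcat([f(b,(250,350,300,420)),f(b,(215,265,300,360))]),(720,300)),cv2.resize(cv2.hconcat([f(c,(210,310,380,500)),f(c,(215,265,325,385))]),(720,300))]))
E
```

```text
t 13.17 pos [ 478.4 -202.1  223.4] yawy 40.56 tilt [-0.0001  0.0008] F [-0.1 -0.  -0.5] T [-0.09   0.081  0.017] gap 46.0 gf 0.0 q7 1.179 qmax [-0.08  0.24  0.49  1.94 -0.14  0.99  1.18] e7 0.018
slide [-0.001 -0.007  0.381]
turn 0.013
```

View pics/g4.png

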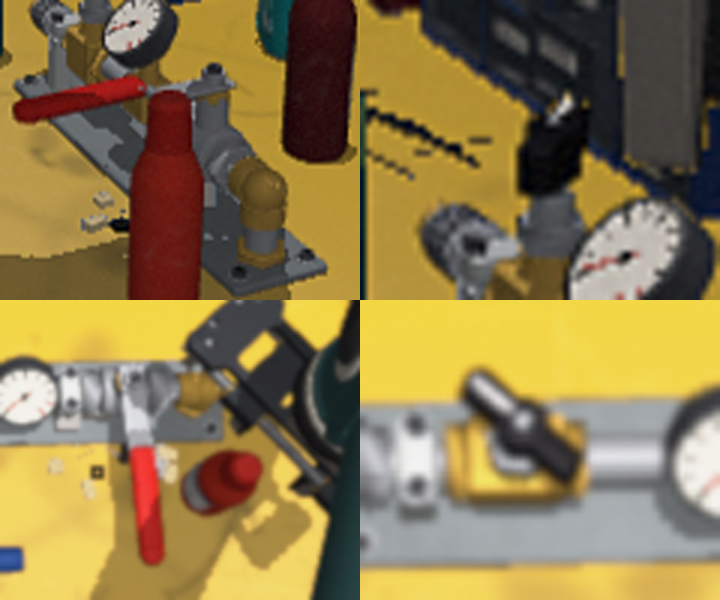

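The throttle bar reads about 43° in the top crop at (525,425), against roughly 40° expected. The red bottle without a label, at top pixel (453,270), stands next to the lever and is the farther of the two (519 vs 378 mm), so it is lube_red. I descend onto its cap.

>>> jog_arm([
  {"fingers":0,"slide":[0,-0.002,0.1],"turn":0},
  {"fingers":0,"slide":[0,-0.002,0.2],"turn":0},
  {"fingers":0,"slide":[0,-0.002,0.28],"turn":0},
  {"fingers":0,"slide":[0,-0.002,0.34],"turn":0},
  {"fingers":0,"slide":[0,-0.002,0.38],"turn":0},
  {"fingers":0,"slide":[0,-0.002,0.38],"turn":0},
  {"fingers":-0.5,"slide":[0,-0.002,0.38],"turn":0},
  {"fingers":-1,"slide":[0,-0.002,0.38],"turn":0},
  {"fingers":-1,"slide":[0,-0.002,0.38],"turn":0},
  {"fingers":-1,"slide":[0,-0.002,0.38],"turn":0},
  {"fingers":-1,"slide":[0,-0.002,0.38],"turn":0},
  {"fingers":-1,"slide":[0,-0.002,0.38],"turn":0},
])

```text
time_s: 14.27
position: [478.5, -204.4, 110.8]
tool_rot: [0.001, 0.421, 0.907, 0.0]
force: [1.0, 1.1, 6.0]
finger_gap: 26.0
grip_force: 30.0
```

```bash
python3 plan.py 440 -330 169 40
```

```text
t 14.27 pos [ 478.5 -204.4  110.8] yawy 40.26 tilt [ 0.0028 -0.0003] F [1.  1.1 6. ] T [ 0.125 -0.09  -0.024] gap 26.0 gf 30.0 q7 1.276 qmax [-0.02  0.41  0.44  2.03 -0.25  0.75  1.28] e7 0.003
slide [-0.237 -0.368 -0.194]
turn 0.006
```

>>> jog_arm([
  {"fingers":-1,"slide":[0,0,-0.03],"turn":0},
  {"fingers":-1,"slide":[0,0,-0.08],"turn":0},
  {"fingers":-1,"slide":[-0.04,-0.06,-0.13],"turn":0},
  {"fingers":-1,"slide":[-0.1,-0.15,-0.13],"turn":0},
  {"fingers":-1,"slide":[-0.16,-0.25,-0.13],"turn":0},
  {"fingers":-1,"slide":[-0.21,-0.33,-0.13],"turn":0},
  {"fingers":-1,"slide":[-0.237,-0.368,-0.13],"turn":0},
  {"fingers":-1,"slide":[-0.237,-0.368,-0.13],"turn":0},
  {"fingers":-1,"slide":[-0.237,-0.368,-0.13],"turn":0},
])

```text
time_s: 15.02
position: [437.9, -330.1, 148.3]
tool_rot: [-0.001, 0.422, 0.907, 0.0]
force: [0.3, 0.9, -3.0]
finger_gap: 25.9
grip_force: 29.9
```

```bash
python3 plan.py 440 -330 111 40
```

```text
t 15.02 pos [ 437.9 -330.1  148.3] yawy 40.12 tilt [-0.0013  0.0009] F [ 0.3  0.9 -3. ] T [-0.018  0.042  0.057] gap 25.9 gf 29.9 q7 1.513 qmax [ 0.19  0.4   0.5   1.94 -0.25  0.86  1.51] e7 0.053
slide [-0.004  0.006  0.124]
turn 0.003
```

>>> jog_arm([
  {"fingers":-1,"slide":[0,0,0.05],"turn":0},
  {"fingers":-1,"slide":[0,0,0.09],"turn":0},
  {"fingers":-1,"slide":[0,0,0.11],"turn":0},
  {"fingers":-1,"slide":[0,0,0.12],"turn":0},
  {"fingers":-1,"slide":[0,0,0.125],"turn":0},
  {"fingers":-1,"slide":[0,0,0.125],"turn":0},
])

```text
time_s: 15.52
position: [439.4, -329.7, 111.3]
tool_rot: [0.0, 0.42, 0.907, 0.0]
force: [0.2, -0.0, -2.9]
finger_gap: 26.2
grip_force: 29.9
```

```bash
python3 plan.py
```

```text
t 15.52 pos [ 439.4 -329.7  111.3] yawy 40.28 tilt [ 0.0004 -0.    ] F [ 0.2 -0.  -2.9] T [-0.064 -0.081  0.034] gap 26.2 gf 29.9 q7 1.545 qmax [ 0.21  0.46  0.47  1.96 -0.29  0.79  1.55] e7 0.014
```

>>> jog_arm([
  {"fingers":-1,"slide":[0,0,0.004],"turn":0},
  {"fingers":-1,"slide":[0,0,0.007],"turn":0},
  {"fingers":-1,"slide":[0,0,0.007],"turn":0},
])

```text
time_s: 15.77
position: [440.2, -330.9, 110.9]
tool_rot: [0.002, 0.421, 0.907, -0.0]
force: [-0.9, 2.1, 7.9]
finger_gap: 26.0
grip_force: 30.3
```

```bash
python3 plan.py
```

```text
t 15.77 pos [ 440.2 -330.9  110.9] yawy 40.24 tilt [ 0.0031 -0.0015] F [-0.9  2.1  7.9] T [ 0.289  0.322 -0.021] gap 26.0 gf 30.3 q7 1.547 qmax [ 0.21  0.46  0.47  1.96 -0.29  0.79  1.55] e7 0.008
```

>>> jog_arm([
  {"fingers":-0.2,"slide":[0,0,0.004],"turn":0},
  {"fingers":0,"slide":[0,0,0.002],"turn":0},
  {"fingers":0,"slide":[0,0,0],"turn":0},
  {"fingers":0,"slide":[0,0,0],"turn":0},
  {"fingers":0,"slide":[0,0,-0.05],"turn":0},
  {"fingers":0,"slide":[0,0,-0.15],"turn":0},
  {"fingers":0,"slide":[0,0,-0.25],"turn":0.15},
  {"fingers":0,"slide":[0,0,-0.35],"turn":0.3},
  {"fingers":0,"slide":[0,0,-0.37],"turn":0.45},
  {"fingers":0,"slide":[0,0,-0.37],"turn":0.6},
  {"fingers":0,"slide":[0,0,-0.37],"turn":0.8},
  {"fingers":0,"slide":[0,0,-0.37],"turn":0.95},
])

```text
time_s: 16.77
position: [439.1, -329.9, 220.3]
tool_rot: [0.0, 0.716, 0.698, 0.0]
force: [-0.1, 0.5, -0.0]
finger_gap: 45.7
grip_force: 0.0
```

```bash
python3 plan.py 449.5 -137 222 -87.5
```

```text
t 16.77 pos [ 439.1 -329.9  220.3] yawy -1.43 tilt [ 0.0008 -0.    ] F [-0.1  0.5 -0. ] T [-0.065  0.018 -0.038] gap 45.7 gf 0.0 q7 0.793 qmax [ 0.03  0.33  0.69  1.88 -0.24  1.01  0.79] e7 1.438
slide [ 0.644  0.019 -0.006]
turn 1.913
```

>>> jog_arm([
  {"fingers":0,"slide":[0.1,0,0],"turn":0.12},
  {"fingers":0,"slide":[0.23,0.01,0],"turn":0.27},
  {"fingers":0,"slide":[0.36,0.01,0],"turn":0.42},
  {"fingers":0,"slide":[0.49,0.015,0],"turn":0.57},
  {"fingers":0,"slide":[0.6,0.02,0],"turn":0.72},
  {"fingers":0,"slide":[0.644,0.02,0],"turn":0.86},
  {"fingers":0,"slide":[0.644,0.02,0],"turn":0.957},
  {"fingers":0,"slide":[0.644,0.02,0],"turn":0.957},
])

```text
time_s: 17.43
position: [448.8, -135.1, 220.0]
tool_rot: [-0.0, 0.921, 0.39, 0.0]
force: [-0.4, -0.0, -0.6]
finger_gap: 46.0
grip_force: 0.0
```

>>> jog_arm([
  {"fingers":0,"slide":[0,0,0],"turn":0.12},
  {"fingers":0,"slide":[0,0,0],"turn":0.27},
  {"fingers":0,"slide":[0,0,0],"turn":0.42},
  {"fingers":0,"slide":[0,0,0],"turn":0.57},
  {"fingers":0,"slide":[0,0,0],"turn":0.72},
  {"fingers":0,"slide":[0,0,0],"turn":0.86},
  {"fingers":0,"slide":[0,0,0],"turn":0.957},
  {"fingers":0,"slide":[0,0,0],"turn":0.957},
  {"fingers":0,"slide":[0,0,0],"turn":0.957},
])

```text
time_s: 18.18
position: [448.5, -137.6, 220.0]
tool_rot: [0.0, 1.0, 0.026, 0.0]
force: [0.6, 0.2, 0.0]
finger_gap: 45.9
grip_force: 0.0
```

```bash
python3 plan.py 449.5 -137 97 -87.5
```

```text
t 18.18 pos [ 448.5 -137.6  220. ] yawy -87.03 tilt [ 0.     -0.0004] F [0.6 0.2 0. ] T [-0.005  0.19  -0.026] gap 45.9 gf 0.0 q7 -1.103 qmax [-0.55  0.18  0.87  2.07 -0.17  0.97 -1.1 ] e7 -0.117
slide [ 0.003 -0.002  0.41 ]
turn 0.01
```

>>> jog_arm([
  {"fingers":0,"slide":[0,0,0.1],"turn":0},
  {"fingers":0,"slide":[0,0,0.2],"turn":0},
  {"fingers":0,"slide":[0,0,0.3],"turn":0},
  {"fingers":0,"slide":[0,0,0.37],"turn":0},
  {"fingers":0,"slide":[0,0,0.41],"turn":0},
  {"fingers":-0.2,"slide":[0,0,0.41],"turn":0},
  {"fingers":-0.4,"slide":[0,0,0.41],"turn":0},
  {"fingers":-0.4,"slide":[0,0,0.41],"turn":0},
  {"fingers":-0.4,"slide":[0,0,0.41],"turn":0},
  {"fingers":-0.4,"slide":[0,0,0.41],"turn":0},
])

```text
time_s: 19.02
position: [449.4, -137.0, 98.0]
tool_rot: [-0.0, 1.0, 0.025, 0.001]
force: [0.5, -0.3, -0.2]
finger_gap: 27.5
grip_force: 0.0
```

```bash
python3 plan.py; python3 - <<'E'
import numpy as np
# arc about axis (554,-133), r=105: lever angle th from -x toward -y; tool frame at yaw_y=-87 -> rel. to lever frame
for th0 in (2.5,47):
  A=np.array([554,-133])
  p=lambda t:A+105*np.array([-np.cos(np.radians(t)),-np.sin(np.radians(t))])
  psi=np.radians(-90+th0); ty=np.array([np.cos(psi),np.sin(psi)]); tx=np.array([np.sin(psi),-np.cos(psi)])
  for k in range(1,13):
    t=th0+k*44.5/10; D=p(t)-p(th0); print(th0,k,(D@tx/300).round(3),(D@ty/300).round(3),-(t-th0)/45)
E
```

```text
t 19.02 pos [ 449.4 -137.    98. ] yawy -87.17 tilt [0.0022 0.0002] F [ 0.5 -0.3 -0.2] T [0.02  0.138 0.002] gap 27.5 gf 0.0 q7 -0.878 qmax [-0.39  0.41  0.75  2.17 -0.43  0.71 -0.88] e7 0.005
2.5 1 -0.001 0.027 -0.09888888888888889
2.5 2 -0.004 0.054 -0.19777777777777777
2.5 3 -0.009 0.081 -0.29666666666666663
2.5 4 -0.017 0.107 -0.39555555555555555
2.5 5 -0.026 0.133 -0.49444444444444446
2.5 6 -0.037 0.157 -0.5933333333333333
2.5 7 -0.05 0.181 -0.6922222222222222
2.5 8 -0.065 0.204 -0.7911111111111111
2.5 9 -0.082 0.225 -0.8899999999999999
2.5 10 -0.1 0.245 -0.9888888888888889
2.5 11 -0.12 0.264 -1.0877777777777777
2.5 12 -0.141 0.281 -1.1866666666666665
47 1 -0.001 0.027 -0.09888888888888896
47 2 -0.004 0.054 -0.19777777777777775
47 3 -0.009 0.081 -0.2966666666666667
47 4 -0.017 0.107 -0.3955555555555555
47 5 -0.026 0.133 -0.49444444444444446
47 6 -0.037 0.157 -0.5933333333333334
47 7 -0.05 0.181 -0.6922222222222223
47 8 -0.065 0.204 -0.791111111111111
47 9 -0.082 0.225 -0.8899999999999999
47 10 -0.1 0.245 -0.9888888888888889
47 11 -0.12 0.264 -1.0877777777777777
47 12 -0.141 0.281 -1.1866666666666668
```

>>> jog_arm([
  {"fingers":-0.4,"slide":[0.001,0.027,0],"turn":-0.1},
  {"fingers":-0.4,"slide":[0.004,0.054,0],"turn":-0.2},
  {"fingers":-0.4,"slide":[0.009,0.081,0],"turn":-0.3},
  {"fingers":-0.4,"slide":[0.017,0.107,0],"turn":-0.4},
  {"fingers":-0.4,"slide":[0.026,0.133,0],"turn":-0.49},
  {"fingers":-0.4,"slide":[0.037,0.157,0],"turn":-0.59},
  {"fingers":-0.4,"slide":[0.05,0.181,0],"turn":-0.69},
  {"fingers":-0.4,"slide":[0.065,0.204,0],"turn":-0.79},
  {"fingers":-0.4,"slide":[0.082,0.225,0],"turn":-0.89},
  {"fingers":-0.4,"slide":[0.1,0.245,0],"turn":-0.99},
  {"fingers":-0.4,"slide":[0.1,0.245,0],"turn":-0.99},
])

```text
time_s: 19.93
position: [482.7, -209.7, 97.7]
tool_rot: [0.0, 0.916, 0.402, 0.0]
force: [-0.1, 0.3, -1.7]
finger_gap: 27.3
grip_force: 0.0
```

```bash
python3 plan.py 482.4 -209.8 98 -43
```

```text
t 19.93 pos [ 482.7 -209.7   97.7] yawy -42.57 tilt [ 0.0011 -0.0004] F [-0.1  0.3 -1.7] T [-0.058  0.159  0.026] gap 27.3 gf 0.0 q7 -0.089 qmax [-0.08  0.45  0.53  2.03 -0.33  0.74 -0.09] e7 0.763
slide [-0.001 -0.001 -0.001]
turn 0.01
```

>>> jog_arm([
  {"fingers":-0.4,"slide":[0.001,0.027,0],"turn":-0.1},
  {"fingers":-0.4,"slide":[0.004,0.054,0],"turn":-0.2},
  {"fingers":-0.4,"slide":[0.009,0.081,0],"turn":-0.3},
  {"fingers":-0.4,"slide":[0.017,0.107,0],"turn":-0.4},
  {"fingers":-0.4,"slide":[0.026,0.133,0],"turn":-0.49},
  {"fingers":-0.4,"slide":[0.037,0.157,0],"turn":-0.59},
  {"fingers":-0.4,"slide":[0.05,0.181,0],"turn":-0.69},
  {"fingers":-0.4,"slide":[0.065,0.204,0],"turn":-0.79},
  {"fingers":-0.4,"slide":[0.082,0.225,0],"turn":-0.89},
  {"fingers":-0.4,"slide":[0.1,0.243,0],"turn":-0.95},
  {"fingers":-0.4,"slide":[0.1,0.243,0],"turn":-0.95},
])

```text
time_s: 20.85
position: [556.8, -236.5, 97.3]
tool_rot: [0.001, 0.707, 0.708, -0.0]
force: [0.1, -0.7, 0.3]
finger_gap: 28.2
grip_force: 0.0
```

```bash
python3 plan.py 557 -238 98 0;python3 - <<'E'
from cell import *
import cv2
b,_=read_camera("side")
cv2.imwrite("pics/g5.png",cv2.resize(b[230:350,270:430,::-1],(720,540),interpolation=2))
E
```

```text
t 20.85 pos [ 556.8 -236.5   97.3] yawy 0.07 tilt [ 0.0008 -0.0009] F [ 0.1 -0.7  0.3] T [-0.059  0.088  0.015] gap 28.2 gf 0.0 q7 0.544 qmax [ 0.1   0.54  0.33  1.82 -0.23  0.81  0.54] e7 0.398
slide [-0.005  0.001 -0.002]
turn 0.002
```

View pics/g5.png

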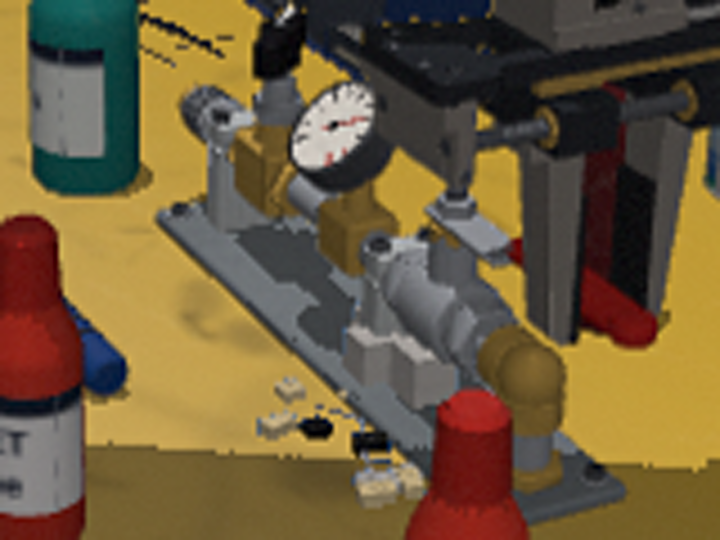

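The side crop shows the lever between the fingers and nearly along the pipe, with its tip at about (640,330). I push on to the stop.

>>> jog_arm([
  {"fingers":-0.4,"slide":[0,0.01,0],"turn":0},
  {"fingers":-0.4,"slide":[0,0.02,0],"turn":0},
  {"fingers":-0.4,"slide":[0,0.02,0],"turn":0},
  {"fingers":-0.4,"slide":[0,0.02,0],"turn":0},
])

```text
time_s: 21.23
position: [559.4, -236.2, 96.9]
tool_rot: [-0.002, 0.707, 0.707, -0.001]
force: [-7.6, -0.0, 5.7]
finger_gap: 27.4
grip_force: 3.7
```

```bash
python3 plan.py
```

```text
t 21.23 pos [ 559.4 -236.2   96.9] yawy -0.03 tilt [-0.005  0.001] F [-7.6 -0.   5.7] T [-5.400e-02  1.723e+00 -1.000e-03] gap 27.4 gf 3.7 q7 0.54 qmax [ 0.1   0.55  0.33  1.81 -0.23  0.82  0.54] e7 0.007
```

>>> jog_arm([
  {"fingers":-0.4,"slide":[0,0.006,0],"turn":0},
  {"fingers":-0.4,"slide":[0,0.006,0],"turn":0},
  {"fingers":-0.4,"slide":[0,-0.01,0],"turn":0},
  {"fingers":-0.1,"slide":[0,-0.02,0],"turn":0},
  {"fingers":-0.1,"slide":[0,-0.02,0],"turn":0},
  {"fingers":-0.1,"slide":[0,-0.02,-0.05],"turn":0},
  {"fingers":-0.1,"slide":[0,-0.02,-0.15],"turn":0},
  {"fingers":-0.1,"slide":[0,-0.02,-0.27],"turn":0},
  {"fingers":-0.1,"slide":[0,-0.02,-0.4],"turn":0},
  {"fingers":-0.1,"slide":[0,-0.02,-0.5],"turn":0},
  {"fingers":-0.1,"slide":[0,-0.02,-0.5],"turn":0},
])

```text
time_s: 22.15
position: [560.1, -237.5, 254.4]
tool_rot: [0.006, 0.707, 0.708, 0.003]
force: [1.0, -0.2, 0.4]
finger_gap: 41.5
grip_force: 0.0
```

>>> jog_arm([
  {"fingers":0,"slide":[0.2,0.2,0],"turn":0},
  {"fingers":0,"slide":[-0.3,0.4,0],"turn":0},
  {"fingers":0,"slide":[-0.6,0.4,0],"turn":0},
  {"fingers":0,"slide":[-0.6,0.4,0],"turn":0},
  {"fingers":0,"slide":[-0.6,0.4,0],"turn":0},
  {"fingers":0,"slide":[-0.6,0.4,0],"turn":0},
  {"fingers":0,"slide":[-0.6,0.4,0],"turn":0},
  {"fingers":0,"slide":[-0.6,0.4,0],"turn":0},
  {"fingers":0,"slide":[-0.6,0.4,0],"turn":0},
])

```text
time_s: 22.9
position: [676.0, -416.9, 245.2]
tool_rot: [-0.001, 0.707, 0.707, -0.0]
force: [-0.1, -0.3, -0.0]
finger_gap: 45.9
grip_force: 0.0
```

```bash
python3 plan.py; python3 - <<'E'
from cell import *
import cv2,numpy as np
from h import *
b,d=read_camera("top");i=camera_info("top");W=cloud(d,i["intrinsics"],i["extrinsics"])
s,_=read_camera("side")
cv2.imwrite("pics/end.png",cv2.hconcat([cv2.resize(b[170:350,270:510,::-1],(400,300)),cv2.resize(s[190:390,190:460,::-1],(400,300))]))
hsv=cv2.cvtColor(b,cv2.COLOR_RGB2HSV);m=((hsv[...,0]<8)|(hsv[...,0]>172))&(hsv[...,1]>150)&(d>0)&(W[...,2]>100)&(W[...,2]<125)&(abs(W[...,0]-554)<80)&(abs(W[...,1]+230)<80)
print("lever",m.sum(),rect(W[m]) if m.sum() else "")
m=(W[...,2]>122)&(W[...,2]<150)&(abs(W[...,0]-555)<45)&(abs(W[...,1]-38)<45);print("bar",rect(W[m]))
E
```

```text
t 22.9 pos [ 676.  -416.9  245.2] yawy -0.02 tilt [-0.0013  0.0006] F [-0.1 -0.3 -0. ] T [-0.057  0.044 -0.013] gap 45.9 gf 0.0 q7 0.667 qmax [ 0.3   0.72  0.39  1.15 -0.26  1.31  0.67] e7 0.027
lever 277 (array([ 553.4, -229.5]), array([17.8, 86.7]), np.float64(1.3))
bar (array([554.4,  35.8]), array([55. , 20.4]), np.float64(47.2))
```

View pics/end.png

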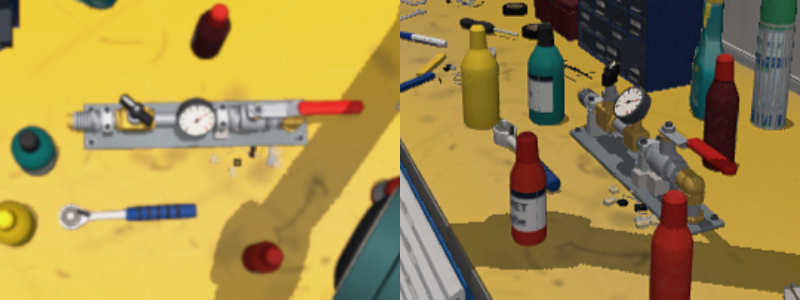

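```bash
python3 - <<'E'
from cell import *
from h import *
im,d,K,E=load("top");b,_=read_camera("top")
def ortho(im,cx=554,cy=36,s=.4,n=85):
    X,Y=np.meshgrid(cy-(np.arange(2*n)-n)*s,cx-(np.arange(2*n)-n)*s);P=np.stack([Y,X,np.full_like(X,133.)],-1)
    Q=(P-E[:3,3])@E[:3,:3];return cv2.cvtColor(cv2.remap(im,(Q[...,0]/Q[...,2]*K[0,0]+K[0,2]).astype(np.float32),(Q[...,1]/Q[...,2]*K[1,1]+K[1,2]).astype(np.float32),1),6)
for nm,i in(("start",im),("now",b)):
    g=ortho(i);m=(g<75).astype(np.float32);v,u=np.where((g<75)&(np.hypot(*(np.mgrid[:170,:170]-85))<78))
    c=np.c_[u,v]-np.array([u.mean(),v.mean()]);w,V=np.linalg.eigh(c.T@c);a=V[:,1];print(nm,len(u),"angle from x",np.degrees(np.arctan2(-a[0],-a[1])).round(1))
E
```

```text
start 4054 angle from x -144.6
now 3674 angle from x 49.1
```

```bash
python3 -c "
from cell import bot
print(bot.job_done())"
```

```text
the job is handed in; nothing more can be done
None
```

I handed the job in at about 23 s: throttle seated and backed off about a quarter turn, lube_red moved clear with the bottles in view upright, and the red lever open at its stop; the hand-in call returned no verdict.

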